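Clamp an open bottle in the spring-jaw bottle holder

ROBOT

A 6-joint arm with a two-finger parallel gripper is mounted at the origin on a cart in front of the work surface, level with it; the furniture and walls round the work are solid. World frame = base frame: x ahead of the robot, y to its left, z up, the work surface at z = 0. Lengths are in m, angles in rad, forces in N, time in s.
With the tool pointing down it reaches from about 0.3 to 0.775 m from the base axis. Payload 14.6 kg.
Tool frame: the origin (TCP) lies at the very end of the fingers, on their centre line; the grasp point (between the pads) lies 19 mm behind it; z points along the fingers, y is the line along which they close (so a half turn about z gives the same grasp; the last joint's range is limited). The gripper opens to 94 mm and grips with 3 to 60 N. Pads are 16 mm wide; open, the fingers measure 119 mm over their backs; the gripper's body (75 mm by 177 mm) begins 78 mm behind the grasp point.
Start: joints at [-1.384, 0.3, 1.521, -0, 1.321, -0.067], TCP at [0.138, -0.532, 0.205] pointing down, gripper open.
Joint ranges: [-3.03, 3.03], [-0.79, 2.21], [0.23, 2.52], [-1.04, 4.18], [0, 3.07], [-2.55, 2.55]. Speed limits (rad/s): [2.22, 2.22, 2.57, 3.14, 3.14, 3.14].

INTERFACE

Orientations are given as a unit quaternion [w, x, y, z].
In Python, from bench import * gives the robot as it stands. The module is installed in compiled form; this text tells all that it offers.
- The arm moves only by the tool carry_out, never from a script. Its argument "commands" is a list of rows, each an object with "xyz": the shift along the tool's x, y, z in m, a list of three; "angular": the turn, a rotation vector about the tool's x, y, z in rad, a list of three; "jaw": the finger opening in m, from 0 to 0.094. A call has 1 to 5 rows; each row shifts and turns the commanded pose from where the row before left it, along the tool's axes as they then stand; what a row does not reach is not made up. A row lasts 1/8 s, in which the tool goes at most 62.5 mm and 10.7 degrees, less where a joint would pass 70% of its speed; a pose out of reach is approached as far as the arm can. A call with a gripper value outside its range is refused whole. The fingers move at their own pace and stop on an object; "grip_force" is the grip in N (left out, the last holds). Time passes only in rows, so rows that do not move let the fingers close. It gives the time, the measured TCP pose, the force, the opening and the grip force at its end, in the units of the state.
- read_state(): the state, without advancing time (a new reading comes with each control period).
- read_camera(name): name is "side" or "top"; returns a dict with "image" (400x640x3 uint8, blue, green, red), "camera_matrix" (3x3 intrinsics, pixels), "pose" (4x4, takes a point from camera to world coordinates). Camera axes: x right, y down, z forward; pixel columns grow to the right and rows downward; lengths in m; the calibration is good to about 2 mm. A picture is of the moment at which its call begins. There is no depth.
- sign_off(): hands the job in; it is judged then, once.
The state is a dict: "t": time; "joints": joint angles; "joint_vel": joint speeds; "effort": joint torques, N m; "eef_pos": TCP position; "tcp_rot": TCP orientation; "force": force on the tool from outside, world axes, zero at the start; "ft_torque": the same for the moment, N m; "grip_width": finger opening in m; "gripper_force": force on a finger pad.
Only numpy, scipy, OpenCV 4.12 (cv2) and the standard library are available. Lean on these libraries where they do the work, as an engineer would, in place of code of your own. Each camera call takes 0.05 s, during which the arm holds its last target. There are 200 camera calls.

TASK

Clamp the open amber bottle that stands in the bottle holder, ready for its cap: push the black knob along its slot towards the bottle, against the spring at the last, then round the corner and on to the end of the short locking leg, so that it stays locked when you let go. Only push, gently, with the closed fingertips or the outside of a finger: do not take the knob between the fingers, do not touch or lift the bottle, and leave the other things where they stand.

Things in the scene. Friction and masses are not known exactly. Their poses are not given: they have to be found in the camera images.
- holder: bottle holder, fixed, yaw up to 0.45 rad either way: base plate 96 (x) by 230 (y) by 12 mm, origin at the centre of its underside, z up. On its -y half a housing (88 mm in x; y -112 to -10 mm) has a level top plate, top at z = 56 mm, with an L-shaped slot 13 mm wide. At the +y end stands a fixed white vee block 60 mm high; a white spring jaw 56 mm high comes out of the housing towards it
- knob: black cylindrical knob, 24 mm across, z = 60 to 89 mm of the holder, on a 10 mm pin in the slot (1.5 mm play each side); captive, slides only. Light to push (about 1 N) until the jaw meets the bottle some 6 mm before the corner; then a spring resists with up to 6 N and pushes the knob back if let go there; in the locking leg (about 1 N) the slot's wall holds it against the spring
- knob_mid (a point): centre of the knob, halfway up it (z = 74.5 mm of the holder); moves with it
- slot_start (a point): where the knob's centre stands at the closed start of the slot's long leg, which runs 50 mm along the holder's +y (towards the bottle) at its x = -16 mm; fixed to the holder
- slot_corner (a point): where the knob's centre stands at the corner of the L, at the far end of the long leg (fixed to the holder)
- slot_end (a point): where the knob's centre stands at the end of the short locking leg, which runs 30 mm along the holder's +x from the corner; fixed to the holder
- carriage (a joint): travel of the knob and jaw along the holder's +y: 0 m at slot_start, 0.050 at the corner and all along the locking leg; starts at 0 to 0.012
- pin (a joint): travel of the knob along the holder's +x: 0 m in the long leg, 0.030 at the end of the locking leg
- jaw (a joint): how far the spring jaw is pressed back on its spring: 0 m when free, about 0.006 when the bottle is clamped and the knob locked (700 N/m, 2 mm preload)
- bottle: open amber glass bottle, part filled, 39 mm across, 87 mm high, origin at the centre of its underside; stands loose on the holder's base plate (12 mm above the worktop) between the two vees, a few mm off its place; the jaw pushes it home
- nest (a point): place of the bottle's origin when it is seated in the fixed vee, on top of the base plate
- empty_bottle: bystander: empty open amber bottle, 39 mm across, 87 mm high, standing beyond the holder's +y end; origin at the centre of its underside
- funnel: bystander: white funnel standing on its rim, 65 mm across, 69 mm high, beyond the holder's +y end; origin at the centre of its underside
- screw_cap: bystander: white ribbed screw cap, 23 mm across, 14 mm high, beyond the holder's +y end; origin at the centre of its underside
- mortar: bystander: white porcelain mortar, 71 mm across, 54 mm high; origin at the centre of its underside
- pestle: bystander: porcelain pestle lying down, 92 mm long, 26 mm thick; origin under its middle
- dropper: bystander: glass dropper with a rubber bulb lying down, 104 mm long, 21 mm thick; origin under its middle
Not all that is in view belongs to the job. What is shaped like the bottle but green or red is not meant.

How it is judged:
By the outcome, as a careful person would: the job done as asked, in the order asked, and still so for the second after the job is handed in, with the robot touching nothing.
It also fails if it takes over 35 s, if anything falls off the work surface, if the arm or the gripper's body presses on something with over 40 N, if the wrist force passes 120 N, or if a joint passes its speed limit or range.

## Working session

There is one attempt and no reset: what is moved stays moved. The work goes in short steps, Python scripts to look and compute and a tool call to move; the robot and the scene stay as the last step left them, time stands still between calls to the robot, and variables do not carry over. Pictures are saved under pics/ and viewed, at most 10 in all, crops included, and the job is handed in when it is done.

Besides the shell and the picture viewer there is one more tool, called by a JSON object that holds its "op" and its "data". carry_out: Moves the arm, as the interface text tells. Its arguments: {"type":"object","properties":{"commands":{"type":"array","items":{"type":"object","properties":{"xyz":{"type":"array","items":{"type":"number"}},"angular":{"type":"array","items":{"type":"number"}},"jaw":{"type":"number"}}}},"grip_force":{"type":"number"}},"required":["commands"]}

```bash
mkdir -p pics; python3 - <<'E'
from bench import *
import cv2,numpy as np
s=read_state(); print(s)
for n in("side","top"):
    c=read_camera(n); cv2.imwrite(f"pics/{n}0.png",c["image"]); np.savez(f"{n}0.npz",**c); print(c["camera_matrix"].round(1).tolist(),c["pose"].round(3).tolist())
E
```

```text
{'t': 0.0, 'joints': array([-1.38360787e+00,  3.00461317e-01,  1.52162663e+00,  1.39843446e-06,
        1.32070826e+00, -6.66113180e-02]), 'joint_vel': array([ 0.00101429,  0.0003724 , -0.00088852, -0.00060322,  0.00055056,
       -0.00054705]), 'effort': array([-3.38889868e-04, -5.31804729e+01, -3.52741456e+01,  7.06728618e-02,
        2.43513932e-02, -9.86362625e-05]), 'eef_pos': array([ 0.13803455, -0.53210312,  0.20487244]), 'tcp_rot': array([-6.00722603e-04,  9.91958851e-01,  1.26559377e-01, -3.55820564e-05]), 'force': array([-0.30623965,  0.30756253,  0.47762081]), 'ft_torque': array([ 0.01158012, -0.07380544, -0.0118508 ]), 'gripper_force': 0.0, 'grip_width': 0.09389658778153027}
[[414.9, 0.0, 317.1], [0.0, 414.9, 197.5], [0.0, 0.0, 1.0]] [[-0.556, 0.642, -0.527, 1.11], [0.831, 0.422, -0.363, 0.616], [-0.011, -0.64, -0.768, 0.971], [0.0, 0.0, 0.0, 1.0]]
[[451.7, 0.0, 322.7], [0.0, 451.7, 204.1], [0.0, 0.0, 1.0]] [[0.03, -0.988, 0.152, 0.339], [-0.999, -0.032, -0.014, 0.185], [0.018, -0.151, -0.988, 1.333], [0.0, 0.0, 0.0, 1.0]]
```

View pics/top0.png

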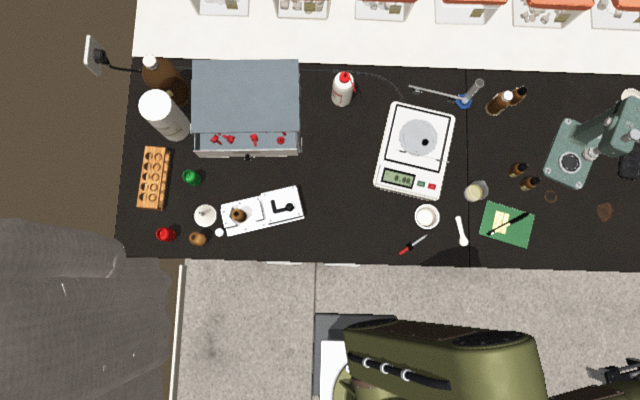

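View pics/side0.png

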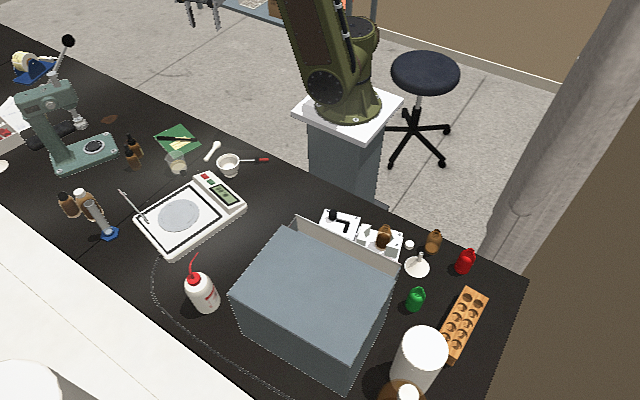

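The top view shows the holder at about (262,210), with the bottle at (238,214) and the knob near (290,206). A grey oven box stands behind it. In the side view the holder is at about (360,230), partly hidden by the box. I'll crop in on both.

```bash
python3 - <<'E'
import cv2,numpy as np
a=cv2.imread("pics/top0.png")[175:250,180:320]; b=cv2.imread("pics/side0.png")[195:275,300:420]
a=cv2.resize(a,(700,375),interpolation=cv2.INTER_CUBIC);cv2.imwrite("pics/tc.png",a)
b=cv2.resize(b,(720,480),interpolation=cv2.INTER_CUBIC);cv2.imwrite("pics/sc.png",b)
E
```

```text
(no output)
```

View pics/tc.png

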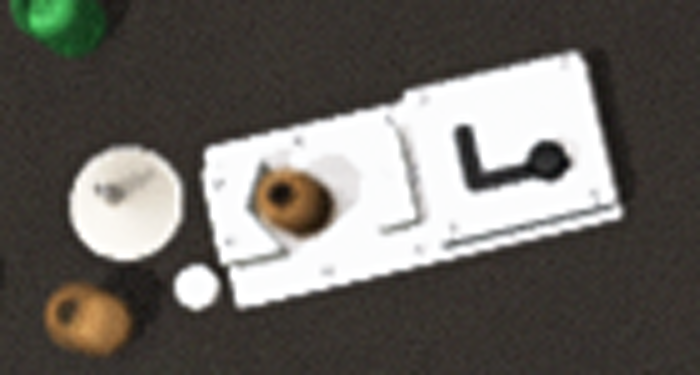

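View pics/sc.png

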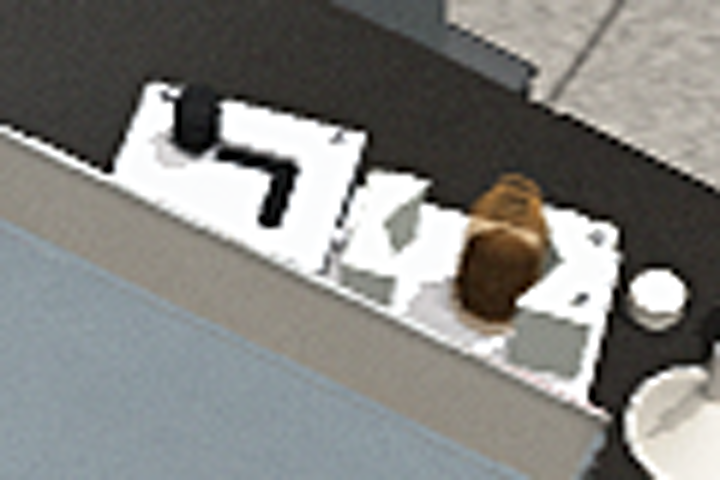

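Both crops agree. In the top crop the knob is at (552,158), the slot corner at (478,182), and the locking leg's end at (463,130), pointing to world +x. In the side crop the knob top is at about (198,95) and the slot corner at (288,165). Next I'll cast rays, fit the holder pose and check the oven clearance.

```bash
cat > h.py <<'E'
import numpy as np,cv2
C={n:dict(np.load(n+"0.npz")) for n in("top","side")}
def ray(n,uv,z):
    c=C[n];d=c["pose"][:3,:3]@np.linalg.solve(c["camera_matrix"],[*uv,1.]);o=c["pose"][:3,3]
    return (o+d*(z-o[2])/d[2])[:2]
T=lambda x,y:((x+.5)/5-.5+180,(y+.5)/5-.5+175)
S=lambda x,y:((x+.5)/6-.5+300,(y+.5)/6-.5+195)
E
python3 - <<'E'
from h import *
H=np.array([[-48,115],[-48,-115],[44,-10],[44,-112]])/1e3
W=np.array([ray("top",T(*p),z) for p,z in [((238,306),.012),((622,217),.012),((405,93),.056),((580,50),.056)]])
U,_,V=np.linalg.svd((H-H.mean(0)).T@(W-W.mean(0)));R=(U@V).T
t=W.mean(0)-R@H.mean(0);print("yaw",np.arctan2(R[1,0],R[0,0]),"t",t,"res mm",((H@R.T+t-W)*1e3).round(1).tolist())
loc=lambda p:((p-t)@R*1e3).round(1)
for nm,n,p,z in [("knobtop","top",T(552,157),.089),("knobtop","side",S(198,92),.089),("corner","top",T(480,182),.056),("corner","side",S(288,166),.056),("lockend","top",T(463,126),.056),("lockend","side",S(268,226),.056)]:
    w=ray(n,p,z);print(nm,n,w.round(4),loc(w))
# black blob knob in top
im=cv2.imread("pics/top0.png");g=im.max(2);print(g[200:216,268:296])
# oven: front top edge via top & side views, height from triangulating front-left(+y) top corner
for z in (.1,.15,.2,.25): print(z,"top-view edge",ray("top",(193,133),z).round(3),ray("top",(299,131),z).round(3),"side",ray("side",(397,276),z).round(3),ray("side",(292,220),z).round(3))
print("front bottom",ray("top",(196,157),0),ray("top",(300,154),0))
E
```

```text
yaw 0.2651464938895625 t [0.51570136 0.34387787] res mm [[0.2, -0.1], [1.1, -0.1], [0.2, -0.3], [-1.5, 0.5]]
knobtop top [0.5214 0.2585] [-16.8 -83.9]
knobtop side [0.518  0.2585] [-20.1 -83. ]
corner top [0.5106 0.3008] [-16.2 -40.2]
corner side [0.5095 0.3023] [-16.9 -38.5]
lockend top [0.5426 0.312 ] [ 17.6 -37.8]
lockend side [0.5429 0.312 ] [ 17.9 -37.9]
[[253 255 239 144  82  91 184 255 254 252 252 252 253 252 253 252 253 252
  253 253 253 253 253 253 253 253 253 252]
 [253 255 213  83  42  45 132 255 255 253 253 253 252 252 252 252 253 253
  253 254 255 255 255 252 251 253 253 252]
 [253 255 215  92  44  40  93 251 255 253 252 252 253 252 252 252 253 253
  255 251 245 245 245 238 242 249 251 252]
 [253 255 236 112  47  40  72 219 255 253 253 252 252 252 253 253 253 255
  250 180 100  88 100 152 212 240 240 248]
 [253 255 255 148  49  38  62 188 255 254 253 252 252 252 252 253 255 252
  163  59  33  33  24  45 123 237 241 242]
 [253 254 255 176  57  40  50 157 255 255 253 253 253 253 253 255 255 205
   76  35  35  40  36  28  59 200 234 241]
 [253 254 255 201  72  43  40 100 25
[... 813 characters left out ...]
177 212 227 239 242 255 255 255 255 254 253
  254 253 254 253 254 253 253 253 252 253]
 [253 252 253 253 254 255 252 250 255 255 255 254 254 253 253 253 253 252
  253 253 252 253 253 253 253 253 253 253]
 [253 252 252 253 253 253 253 254 254 253 253 253 253 253 253 252 252 253
  252 252 253 253 252 253 253 254 254 254]]
0.1 top-view edge [0.719 0.539] [0.735 0.241] side [0.609 0.496] [0.612 0.192]
0.15 top-view edge [0.703 0.525] [0.719 0.239] side [0.638 0.503] [0.641 0.217]
0.2 top-view edge [0.688 0.51 ] [0.703 0.237] side [0.667 0.509] [0.669 0.241]
0.25 top-view edge [0.672 0.496] [0.687 0.234] side [0.695 0.516] [0.698 0.265]
front bottom [0.6748138  0.55313773] [0.69495731 0.2399056 ]
```

{"op": "carry_out", "data": {"commands": [{"xyz": [0,0,-0.05],"angular": [0,0,0],"jaw": 0},{"xyz": [0.0327,-0.0374,0],"angular": [0,0,0],"jaw": 0},{"xyz": [0.0327,-0.0374,0],"angular": [0,0,0],"jaw": 0},{"xyz": [0.0327,-0.0374,0],"angular": [0,0,0],"jaw": 0},{"xyz": [0.0327,-0.0374,0],"angular": [0,0,0],"jaw": 0}], "grip_force": 10}}

```text
t: 0.72
eef_pos: [0.2275, -0.3532, 0.2552]
tcp_rot: [-0.0, 0.992, 0.126, -0.0]
force: [0.5, -0.7, 0.6]
grip_width: 0.0477
gripper_force: 0.0
```

{"op": "carry_out", "data": {"commands": [{"xyz": [0.0327,-0.0374,0],"angular": [0,0,0],"jaw": 0},{"xyz": [0.0327,-0.0374,0],"angular": [0,0,0],"jaw": 0},{"xyz": [0.0327,-0.0374,0],"angular": [0,0,0],"jaw": 0},{"xyz": [0.0327,-0.0374,0],"angular": [0,0,0],"jaw": 0},{"xyz": [0.0327,-0.0374,0],"angular": [0,0,0],"jaw": 0}]}}

```text
t: 1.35
eef_pos: [0.3388, -0.1311, 0.2554]
tcp_rot: [0.0, 0.992, 0.126, 0.0]
force: [0.8, -0.0, 0.5]
grip_width: 0.0008
gripper_force: 0.0
```

{"op": "carry_out", "data": {"commands": [{"xyz": [0.0327,-0.0374,0],"angular": [0,0,0],"jaw": 0},{"xyz": [0.0327,-0.0374,0],"angular": [0,0,0],"jaw": 0},{"xyz": [0.0327,-0.0374,0],"angular": [0,0,0],"jaw": 0},{"xyz": [0.0327,-0.0374,0],"angular": [0,0,0],"jaw": 0},{"xyz": [0.0327,-0.0374,0],"angular": [0,0,0],"jaw": 0}]}}

```text
t: 1.98
eef_pos: [0.4502, 0.0911, 0.2553]
tcp_rot: [0.0, 0.992, 0.127, -0.0]
force: [0.7, -1.3, 0.2]
grip_width: 0.0006
gripper_force: 0.0
```

```bash
python3 -c "
from bench import *
s=read_state();print(s['joints'],s['eef_pos'],s['tcp_rot'],s['grip_width'])"
```

```text
[ 1.19945831e-01  5.77516750e-02  1.68934153e+00 -4.13489088e-05
  1.39467830e+00  1.43666805e+00] [0.45015909 0.09110892 0.25530693] [ 1.97196813e-05  9.91941176e-01  1.26699230e-01 -8.95673987e-05] 0.0006351829513555323
```

{"op": "carry_out", "data": {"commands": [{"xyz": [0,0,0],"angular": [0,0,-0.175],"jaw": 0},{"xyz": [0,0,0],"angular": [0,0,-0.175],"jaw": 0},{"xyz": [0,0,0],"angular": [0,0,-0.175],"jaw": 0},{"xyz": [0,0,0],"angular": [0,0,-0.175],"jaw": 0},{"xyz": [0,0,0],"angular": [0,0,-0.175],"jaw": 0}]}}

```text
t: 2.6
eef_pos: [0.4496, 0.0894, 0.2552]
tcp_rot: [-0.0, 0.843, 0.537, -0.0]
force: [-0.2, -0.3, 0.1]
grip_width: 0.0006
gripper_force: 0.0
```

{"op": "carry_out", "data": {"commands": [{"xyz": [0,0,0],"angular": [0,0,-0.175],"jaw": 0},{"xyz": [0,0,0],"angular": [0,0,-0.175],"jaw": 0},{"xyz": [0,0,0],"angular": [0,0,-0.175],"jaw": 0},{"xyz": [0,0,0],"angular": [0,0,-0.175],"jaw": 0},{"xyz": [0,0,0],"angular": [0,0,-0.175],"jaw": 0}]}}

```text
t: 3.22
eef_pos: [0.4496, 0.0894, 0.2552]
tcp_rot: [-0.0, 0.536, 0.844, -0.0]
force: [-0.4, 0.5, 0.0]
grip_width: 0.0
gripper_force: 0.0
```

{"op": "carry_out", "data": {"commands": [{"xyz": [0,0,0],"angular": [0,0,-0.175],"jaw": 0},{"xyz": [0,0,0],"angular": [0,0,-0.175],"jaw": 0},{"xyz": [0,0,0],"angular": [0,0,-0.175],"jaw": 0},{"xyz": [0,0,0],"angular": [0,0,-0.175],"jaw": 0}]}}

```text
t: 3.72
eef_pos: [0.4496, 0.0894, 0.2552]
tcp_rot: [-0.0, 0.214, 0.977, -0.0]
force: [0.2, -0.3, -0.2]
grip_width: 0.0004
gripper_force: 0.0
```

```bash
cat >> h.py <<'E'
from scipy.spatial.transform import Rotation as Ro
yaw=.2651;t=np.array([.5157,.3439]);R=np.array([[np.cos(yaw),-np.sin(yaw)],[np.sin(yaw),np.cos(yaw)]])
def rel(s,hx,hy,z):
    "tool-frame shift to holder point"
    A=Ro.from_quat(np.roll(s["tcp_rot"],-1)).as_matrix()
    w=np.r_[t+R@[hx,hy],z]
    return (A.T@(w-s["eef_pos"])).round(4),A
def dirs(A):  # tool-frame unit vectors of holder x,y
    return [(A.T@np.r_[R[:,i],0]).round(4) for i in (0,1)]
E
python3 -c "
from bench import *
from h import *
s=read_state();r,A=rel(s,-.0318,-.118,.072);print(s['joints'],s['eef_pos'],r,dirs(A),A[:,1], ((s['eef_pos'][:2]-t)@R))"
```

```text
[ 1.16272956e-01  5.60329948e-02  1.69137305e+00  1.44331723e-05
  1.39470211e+00 -1.02245558e+00] [0.44963858 0.08937037 0.25521284] [-0.0049  0.148   0.1832] [array([-7.667e-01,  6.421e-01, -5.000e-04]), array([6.421e-01, 7.667e-01, 1.000e-04])] [ 4.18751692e-01  9.08100740e-01 -2.56592473e-04] [-0.13044189 -0.2283295 ]
```

{"op": "carry_out", "data": {"commands": [{"xyz": [-0.005,0.048,0],"angular": [0,0,0],"jaw": 0},{"xyz": [0,0.05,0],"angular": [0,0,0],"jaw": 0},{"xyz": [0,0.05,0],"angular": [0,0,0],"jaw": 0},{"xyz": [0,0,0.06],"angular": [0,0,0],"jaw": 0},{"xyz": [0,0,0.06],"angular": [0,0,0],"jaw": 0}]}}

```text
t: 4.35
eef_pos: [0.5168, 0.2218, 0.1336]
tcp_rot: [0.0, 0.217, 0.976, 0.0]
force: [1.0, -0.7, -0.1]
grip_width: 0.0007
gripper_force: 0.0
```

```bash
python3 -c "
from bench import *
from h import *
a=read_camera('top')['image'];b=read_camera('side')['image']
a=cv2.resize(a[165:255,190:340],(600,360),interpolation=cv2.INTER_CUBIC);b=cv2.resize(b[180:270,280:400],(480,360),interpolation=cv2.INTER_CUBIC)
cv2.imwrite('pics/p1.png',cv2.resize(np.hstack([a,b]),(800,267)))
s=read_state();r,A=rel(s,-.0318,-.118,.072);print(s['force'],s['eef_pos'],r)"
```

```text
[0.3357644  0.21268682 0.00351609] [0.51408451 0.220418   0.12960619] [-0.0016  0.0024  0.0576]
```

View pics/p1.png

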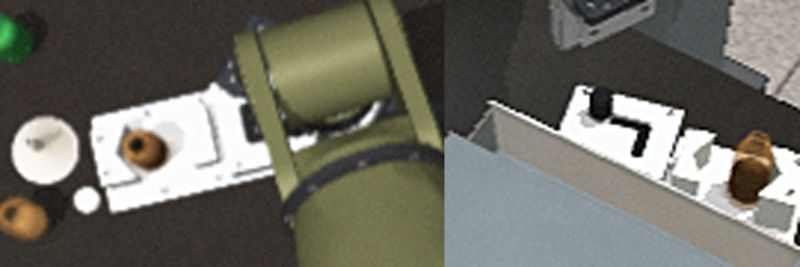

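The side crop (right) shows the knob at (600,103) and the slot unobstructed, with the open drawer in front. The arm blocks the top view. I'll lower and check from the side camera.

{"op": "carry_out", "data": {"commands": [{"xyz": [-0.0016,0.0024,0.03],"angular": [0,0,0],"jaw": 0},{"xyz": [0,0,0.027],"angular": [0,0,0],"jaw": 0},{"xyz": [0,0,0],"angular": [0,0,0],"jaw": 0}]}}

```text
t: 4.82
eef_pos: [0.5196, 0.2227, 0.0792]
tcp_rot: [-0.0, 0.217, 0.976, -0.0]
force: [0.3, -0.3, 0.1]
grip_width: 0.0009
gripper_force: 0.0
```

```bash
python3 -c "
from bench import *
from h import *
c=read_camera('side');b=c['image']
s=read_state();r,A=rel(s,-.0318,-.118,.072);print(s['force'],s['eef_pos'],r)
M=np.linalg.inv(c['pose']);p=M@np.r_[s['eef_pos'],1];q=c['camera_matrix']@p[:3];q=q[:2]/q[2];print(q)
b=cv2.resize(b[150:260,270:400],(780,660)[:2],interpolation=cv2.INTER_CUBIC);b=cv2.resize(b,(709,600))
cv2.imwrite('pics/p2.png',b)"
```

```text
[-0.34586602  0.30310664  0.81912674] [0.5201818  0.22299567 0.08032614] [ 0.0033 -0.003   0.0083]
[321.18623708 206.78793442]
```

View pics/p2.png

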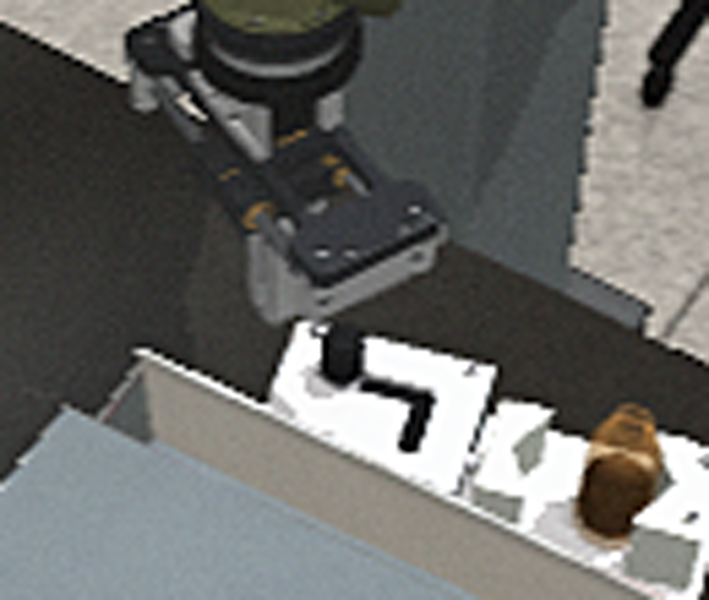

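The side view shows the closed fingertips at (275,310), just behind the knob at (343,355), on the side away from the bottle and clear of the drawer. I'll lower to knob height.

{"op": "carry_out", "data": {"commands": [{"xyz": [0.003,-0.003,0.008],"angular": [0,0,0],"jaw": 0},{"xyz": [0,0,0],"angular": [0,0,0],"jaw": 0},{"xyz": [0,0,0],"angular": [0,0,0],"jaw": 0}]}}

```text
t: 5.25
eef_pos: [0.5157, 0.2214, 0.0711]
tcp_rot: [0.0, 0.217, 0.976, 0.0]
force: [0.6, -0.4, -0.5]
grip_width: 0.0004
gripper_force: 0.0
```

```bash
python3 -c "
from bench import *
from h import *
for i in range(3):
  s=read_state();r,A=rel(s,-.0318,-.118,.072);print(s['force'],s['eef_pos'],r,dirs(A));read_camera('side')"
```

```text
[ 0.57410951 -0.36908435 -0.491768  ] [0.51571084 0.22143455 0.07106349] [-0.0001  0.0003 -0.0009] [array([-7.629e-01,  6.465e-01,  7.000e-04]), array([6.465e-01, 7.629e-01, 1.000e-04])]
[-0.06379623 -0.82536441 -0.47623942] [0.51571516 0.22145857 0.07097606] [-0.0001  0.0003 -0.001 ] [array([-7.630e-01,  6.464e-01,  6.000e-04]), array([6.464e-01, 7.630e-01, 1.000e-04])]
[-0.14965816  0.97216001 -0.07808203] [0.51569934 0.22145196 0.07087511] [-0.0001  0.0003 -0.0011] [array([-7.630e-01,  6.464e-01,  5.000e-04]), array([6.464e-01, 7.630e-01, 1.000e-04])]
```

{"op": "carry_out", "data": {"commands": [{"xyz": [0.0052,0.0061,0],"angular": [0,0,0],"jaw": 0},{"xyz": [0.0052,0.0061,0],"angular": [0,0,0],"jaw": 0},{"xyz": [0.0052,0.0061,0],"angular": [0,0,0],"jaw": 0},{"xyz": [0.0052,0.0061,0],"angular": [0,0,0],"jaw": 0},{"xyz": [0.0052,0.0061,0],"angular": [0,0,0],"jaw": 0}]}}

```text
t: 6.02
eef_pos: [0.5047, 0.2606, 0.0704]
tcp_rot: [-0.0, 0.217, 0.976, -0.0]
force: [0.7, -1.0, 0.4]
grip_width: 0.0005
gripper_force: 0.5
```

```bash
python3 -c "
from bench import *
from h import *
c=read_camera('side');b=c['image']
s=read_state();print('holder mm',((s['eef_pos'][:2]-t)@R*1e3).round(1),s['eef_pos'][2],'F holder',(s['force'][:2]@R).round(1))
b=cv2.resize(b[180:270,290:400],(660,540),interpolation=cv2.INTER_CUBIC)
cv2.imwrite('pics/p3.png',b)"
```

```text
holder mm [-32.4 -76.8] 0.07046205200827384 F holder [-0.4  0.6]
```

View pics/p3.png

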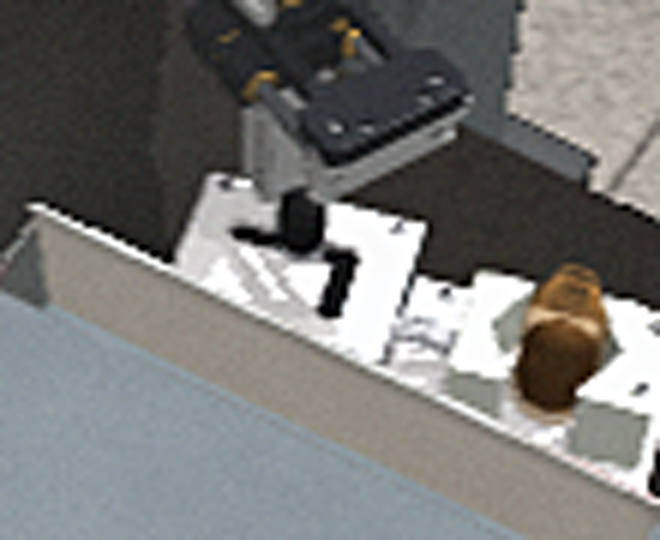

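The finger is pushing the knob, now at (303,220), along the slot, and the jaw has come out towards the bottle. The rest goes in slower steps.

{"op": "carry_out", "data": {"commands": [{"xyz": [0.0026,0.0031,0],"angular": [0,0,0],"jaw": 0},{"xyz": [0.0026,0.0031,0],"angular": [0,0,0],"jaw": 0},{"xyz": [0.0026,0.0031,0],"angular": [0,0,0],"jaw": 0},{"xyz": [0.0026,0.0031,0],"angular": [0,0,0],"jaw": 0}]}}

```text
t: 6.58
eef_pos: [0.5007, 0.2758, 0.0704]
tcp_rot: [0.0, 0.217, 0.976, -0.0]
force: [0.1, -1.3, 0.7]
grip_width: 0.0004
gripper_force: 0.9
```

```bash
cat > st.py <<'E'
from bench import *
from h import *
s=read_state();print(s['t'],'holder mm',((s['eef_pos'][:2]-t)@R*1e3).round(1),s['eef_pos'][2],'F holder',(s['force'][:2]@R).round(1))
E
python3 st.py
```

```text
6.575 holder mm [-32.3 -61.8] 0.07044919764286103 F holder [-0.2 -1.3]
```

{"op": "carry_out", "data": {"commands": [{"xyz": [0.0013,0.0015,0],"angular": [0,0,0],"jaw": 0},{"xyz": [0.0013,0.0015,0],"angular": [0,0,0],"jaw": 0}]}}

```text
t: 6.82
eef_pos: [0.4997, 0.2794, 0.0705]
tcp_rot: [0.0, 0.217, 0.976, -0.0]
force: [1.3, -3.4, 1.2]
grip_width: 0.0007
gripper_force: 1.7
```

```bash
python3 st.py
```

```text
6.825 holder mm [-32.3 -58.1] 0.07045818583323772 F holder [ 0.4 -3.6]
```

{"op": "carry_out", "data": {"commands": [{"xyz": [0.0013,0.0015,0],"angular": [0,0,0],"jaw": 0}]}}

```text
t: 6.95
eef_pos: [0.4992, 0.2812, 0.0705]
tcp_rot: [0.0, 0.217, 0.976, -0.0]
force: [1.4, -5.6, 1.0]
grip_width: 0.0003
gripper_force: 2.2
```

```bash
cat >> st.py <<'E'
c=read_camera('side')['image']
import sys
if len(sys.argv)>1: cv2.imwrite('pics/'+sys.argv[1],cv2.resize(c[180:270,290:400],(660,540),interpolation=cv2.INTER_CUBIC))
E
python3 st.py p4.png
```

```text
6.95 holder mm [-32.3 -56.2] 0.07047950858819009 F holder [-0.2 -5.8]
```

View pics/p4.png

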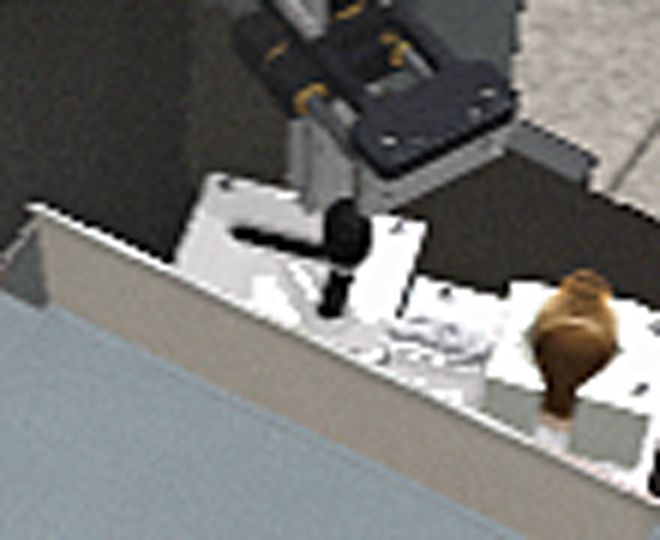

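The knob is at (347,235), at the corner. The jaw has the bottle home against the vee, and the force is about 6 N, as expected at the corner. I'll go slightly further, then start along +x.

{"op": "carry_out", "data": {"commands": [{"xyz": [0.0007,0.0008,0],"angular": [0,0,0],"jaw": 0},{"xyz": [-0.0017,0.002,0],"angular": [0,0,0],"jaw": 0},{"xyz": [-0.0023,0.002,0],"angular": [0,0,0],"jaw": 0}]}}

```text
t: 7.38
eef_pos: [0.5043, 0.284, 0.0704]
tcp_rot: [0.0, 0.217, 0.976, -0.0]
force: [0.9, -5.9, 0.9]
grip_width: 0.0004
gripper_force: 2.4
```

```bash
python3 st.py
```

```text
7.375 holder mm [-26.7 -54.8] 0.0704488708854253 F holder [-0.6 -5.9]
```

{"op": "carry_out", "data": {"commands": [{"xyz": [-0.0031,0.0026,0],"angular": [0,0,0],"jaw": 0},{"xyz": [-0.0031,0.0026,0],"angular": [0,0,0],"jaw": 0},{"xyz": [-0.0031,0.0026,0],"angular": [0,0,0],"jaw": 0},{"xyz": [-0.0031,0.0026,0],"angular": [0,0,0],"jaw": 0}]}}

```text
t: 7.92
eef_pos: [0.52, 0.2884, 0.0704]
tcp_rot: [0.0, 0.217, 0.976, -0.0]
force: [0.2, -4.2, 0.9]
grip_width: 0.0004
gripper_force: 2.1
```

```bash
python3 st.py p5.png
```

```text
7.925 holder mm [-10.4 -54.7] 0.07044086928021061 F holder [-0.9 -4.1]
```

View pics/p5.png

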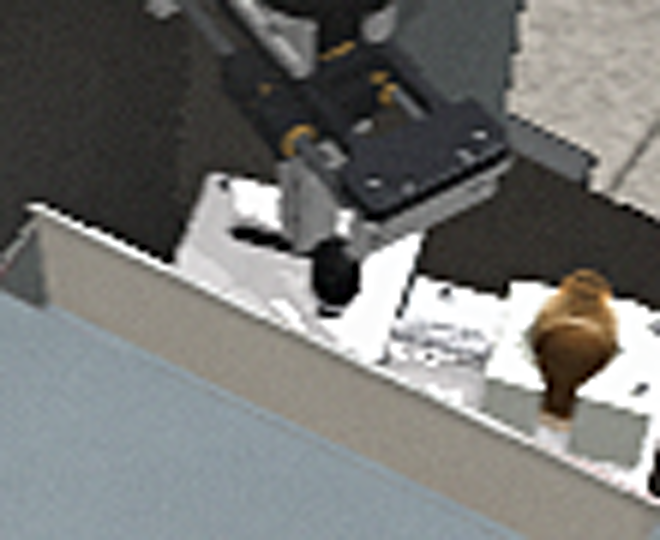

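The knob has turned the corner, now at (335,272) in the locking leg. I'll push on to the end stop and watch the force.

{"op": "carry_out", "data": {"commands": [{"xyz": [-0.0023,0.0019,0],"angular": [0,0,0],"jaw": 0},{"xyz": [-0.0023,0.0019,0],"angular": [0,0,0],"jaw": 0}]}}

```text
t: 8.22
eef_pos: [0.5256, 0.2899, 0.0705]
tcp_rot: [-0.0, 0.217, 0.976, -0.0]
force: [1.4, -5.1, 1.0]
grip_width: 0.0006
gripper_force: 2.0
```

```bash
python3 st.py
```

```text
8.225 holder mm [ -4.6 -54.7] 0.07047023474533322 F holder [ 0.  -5.3]
```

{"op": "carry_out", "data": {"commands": [{"xyz": [-0.0015,0.0013,0],"angular": [0,0,0],"jaw": 0}]}}

```text
t: 8.4
eef_pos: [0.5275, 0.2904, 0.0705]
tcp_rot: [0.0, 0.217, 0.976, -0.0]
force: [1.0, -5.0, 1.0]
grip_width: -0.0
gripper_force: 2.2
```

```bash
python3 st.py
```

```text
8.4 holder mm [ -2.6 -54.7] 0.07046580149329554 F holder [-0.4 -5.1]
```

{"op": "carry_out", "data": {"commands": [{"xyz": [-0.0011,0.001,0],"angular": [0,0,0],"jaw": 0},{"xyz": [0,0,0],"angular": [0,0,0],"jaw": 0}]}}

```text
t: 8.7
eef_pos: [0.5283, 0.2906, 0.0703]
tcp_rot: [-0.001, 0.217, 0.976, -0.001]
force: [-4.3, -6.7, 3.5]
grip_width: 0.0006
gripper_force: 4.1
```

```bash
python3 st.py
```

```text
8.7 holder mm [ -1.8 -54.7] 0.07033874970906323 F holder [-5.9 -5.4]
```

{"op": "carry_out", "data": {"commands": [{"xyz": [-0.0011,0.001,0],"angular": [0,0,0],"jaw": 0},{"xyz": [0,0,0],"angular": [0,0,0],"jaw": 0}]}}

```text
t: 9.0
eef_pos: [0.5287, 0.2909, 0.0702]
tcp_rot: [-0.002, 0.217, 0.976, -0.001]
force: [-11.3, -8.8, 8.5]
grip_width: 0.0004
gripper_force: 6.8
```

```bash
python3 st.py
```

```text
9.0 holder mm [ -1.4 -54.6] 0.07024170154968301 F holder [-13.2  -5.5]
```

The x force has risen to 13 N, so the end stop is reached. I'll back off along the contact normal, raise the tool and check.

{"op": "carry_out", "data": {"commands": [{"xyz": [0,-0.003,0],"angular": [0,0,0],"jaw": 0},{"xyz": [0,-0.01,0],"angular": [0,0,0],"jaw": 0},{"xyz": [0,-0.02,0],"angular": [0,0,0],"jaw": 0},{"xyz": [0,0,-0.03],"angular": [0,0,0],"jaw": 0},{"xyz": [0,0,-0.06],"angular": [0,0,0],"jaw": 0}]}}

```text
t: 9.68
eef_pos: [0.515, 0.2609, 0.1596]
tcp_rot: [-0.002, 0.217, 0.976, -0.001]
force: [1.2, 0.4, 0.3]
grip_width: 0.0005
gripper_force: 0.0
```

{"op": "carry_out", "data": {"commands": [{"xyz": [0,0,-0.06],"angular": [0,0,0],"jaw": 0},{"xyz": [0,-0.06,0],"angular": [0,0,0],"jaw": 0},{"xyz": [0,-0.06,0],"angular": [0,0,0],"jaw": 0},{"xyz": [0,-0.06,0],"angular": [0,0,0],"jaw": 0},{"xyz": [0,0,0],"angular": [0,0,0],"jaw": 0}]}}

```text
t: 10.3
eef_pos: [0.4388, 0.0963, 0.2209]
tcp_rot: [0.001, 0.219, 0.976, 0.0]
force: [-0.2, 0.7, -1.6]
grip_width: 0.0005
gripper_force: 0.0
```

```bash
python3 st.py; python3 -c "
from bench import *
from h import *
a=cv2.resize(read_camera('top')['image'][175:255,180:330],(450,240),interpolation=cv2.INTER_CUBIC)
b=cv2.resize(read_camera('side')['image'][195:275,300:415],(345,240),interpolation=cv2.INTER_CUBIC)
cv2.imwrite('pics/p6.png',np.hstack([a,b]))"
```

```text
10.3 holder mm [-139.  -218.8] 0.22087534481235294 F holder [0.  0.7]
```

View pics/p6.png

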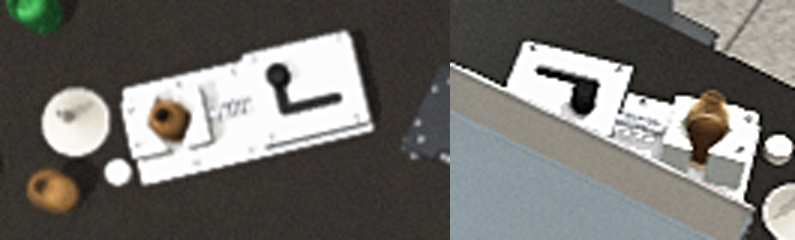

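The knob stays at the end of the locking leg, at (278,76) in the top crop and (582,97) in the side crop. The jaw is clamped on the bottle, and the things near the holder are where they stood.

```bash
python3 -c "
from bench import *
print(sign_off())"
```

```text
the job is handed in; nothing more can be done
None
```

The bottle is clamped and the job handed in: the knob stayed at the end of the locking leg after I let go, after about 10.4 s of robot time, with only gentle pushes from the closed fingers.

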